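Close-pack the hexagonal jars in the tray

TASK

One six-sided jar with an yellow cap stands in the low grey tray. Set the two other six-sided jars with yellow caps into the tray beside it so that all three are packed together in a tight triangle, each jar turned so that a flat face lies against a flat face of both others with at most a few millimetres between them, all standing upright in the tray. Do not tip any of these jars over on the way; the smaller black-capped jar is not part of the set.

Things in the scene. Friction and masses are not known exactly. Their poses are not given: they have to be found in the camera images.
- jar_tray_cap (a point): brown six-sided jar, 56 mm across flats, body 50 mm tall with flat shoulder; round yellow cap 34 mm wide, 54 to 90 mm above the underside; 0.1 to 0.2 kg. Point: centre of the cap, 72 mm above the underside; grip it here, fingertips at most 20 mm below it, above the shoulder. z up; x square to a flat (flats every 60 deg). This one starts in the tray; it is loose.
- jar_a_cap (a point): brown six-sided jar, 56 mm across flats, body 50 mm tall with flat shoulder; round yellow cap 34 mm wide, 54 to 90 mm above the underside; 0.1 to 0.2 kg. Point: centre of the cap, 72 mm above the underside; grip it here, fingertips at most 20 mm below it, above the shoulder. z up; x square to a flat (flats every 60 deg). Starts on the bench to the right of the tray.
- jar_b_cap (a point): brown six-sided jar, 56 mm across flats, body 50 mm tall with flat shoulder; round yellow cap 34 mm wide, 54 to 90 mm above the underside; 0.1 to 0.2 kg. Point: centre of the cap, 72 mm above the underside; grip it here, fingertips at most 20 mm below it, above the shoulder. z up; x square to a flat (flats every 60 deg). Starts on the bench to the right of the tray; identical to the other one there.
- tray: low rectangular grey tray, fixed to the bench, 200 mm (its x) by 240 mm (its y) outside, 190 by 230 mm inside, floor 4 mm thick, rim 16 mm high above the bench. Origin at the centre of its underside, z up.

How it is judged:
By the outcome, as a careful person would: the job done as asked, in the order asked, and still so for the second after the job is handed in, with the robot touching nothing.
It also fails if it takes over 53 s, if anything falls off the work surface, if the arm or the gripper's body presses on something with over 40 N, if the wrist force passes 120 N, or if a joint passes its speed limit or range.

ROBOT

A 7-joint arm with a two-finger parallel gripper is mounted at the origin on a cart in front of the work surface, level with it; the furniture and walls round the work are solid. World frame = base frame: x ahead of the robot, y to its left, z up, the work surface at z = 0. Lengths are in m, angles in degrees, forces in N, time in s.
With the tool pointing down it reaches from about 0.425 to 0.875 m from the base axis. Payload 4.7 kg.
Tool frame: the origin (TCP) lies on the centre line of the jaws, within the pads' length; the fingertips stand 8 mm ahead of it and the grasp point (between the pads) lies 11 mm behind it; z points along the fingers, x is the direction in which the jaws open and shut, and the axes are right-handed (so a half turn about z gives the same grasp; the last joint's range is limited). The gripper opens to 87 mm and grips with 3 to 60 N. Pads are 19 mm wide; open, the fingers measure 117 mm over their backs; the gripper's body (75 mm by 190 mm) begins 51 mm behind the grasp point.
Start: joints at [63.833, 18.392, -4.016, 83.108, 1.295, 78.541, -3.26], TCP at [0.295, -0.579, 0.231] pointing down, gripper open.
Joint ranges: [-163.93, 163.93], [-17.29, 119.83], [-79.2, 71.16], [3.27, 140.29], [-89.18, 269.18], [5.43, 117.66], [-154.24, 154.24]. Speed limits (degrees/s): [147.25, 147.25, 180, 180, 180, 180, 180].

INTERFACE

Orientations are given as [roll, pitch, yaw] about the fixed x, y, z axes, in that order (R = Rz(yaw) Ry(pitch) Rx(roll)).
In Python, from cell import telemetry, read_camera, get_calibration, sign_off gives the robot as it stands. The module is installed in compiled form; this text tells all that it offers.
- The arm moves only by the tool carry_out, never from a script. Its arguments are lists of equal length, an entry for each row: "translation": the shift along the tool's x, y, z in cm, a list of three; "turn": the turn about the tool's z in rad; "gripper": the opening, from 0 (shut) to 1 (fully open). In form: {"translation": [[dx, dy, dz], ...], "turn": [turn, ...], "gripper": [gripper, ...]}. A call has 1 to 5 rows; each row is the pose to reach, as a shift and turn from the pose commanded when the call began, along the tool's axes at that moment; what a row does not reach only later rows make up. A row lasts 1/8 s, in which the tool goes at most 62.5 mm and 10.7 degrees, less where a joint would pass 70% of its speed; a pose out of reach is approached as far as the arm can. A call with a gripper value outside its range is refused whole. The fingers move at their own pace and stop on an object; "squeeze" is the grip in N (left out, the last holds). Time passes only in rows, so rows that repeat a pose let the fingers close. It gives the time, the measured TCP pose, the force and the opening at its end, in the units of the state.
- telemetry.get_obs(): the state, without advancing time (a new reading comes with each control period).
- read_camera(name): name is "scene" or "top" or "wrist"; returns the picture (400x640x3 uint8, red, green, blue); there is no depth.
- get_calibration(name): a dict with "fx", "fy", "cx", "cy" (pixels), "k1" (the pictures are not rectified: a ray, as slopes to the right and down, at radius r is drawn at 1 + k1 r^2 times it, then the intrinsics apply), "R" (3x3) and "t" (3): a world point X has camera coordinates R X + t. Camera axes: x right, y down, z forward; pixel columns grow to the right and rows downward; lengths in m; the calibration is good to about 2 mm. A picture is of the moment at which its call begins: read the wrist's pose just before it. get_calibration takes no time and is no camera call; for the wrist camera it gives the pose at the moment of the call.
- sign_off(): hands the job in, once; it reports no verdict.
The state is a dict: "time_s": time; "qpos": joint angles; "joint_velocities": joint speeds; "effort": joint torques, N m; "tool_pos": TCP position; "tool_rot": TCP orientation; "force": force on the tool from outside, world axes, zero at the start; "wrist_torque": the same for the moment, N m; "grip_width": finger opening in m.
Only numpy, scipy, OpenCV 4.12 (cv2) and the standard library are available. Lean on these libraries where they do the work, as an engineer would, in place of code of your own. Each camera call takes 0.05 s, during which the arm holds its last target.

## Working session

There is one attempt and no reset: what is moved stays moved. The work goes in short steps, Python scripts to look and compute and a tool call to move; the robot and the scene stay as the last step left them, time stands still between calls to the robot, and variables do not carry over. Pictures are saved under pics/ and viewed, and the job is handed in when it is done.

Besides the shell and the picture viewer there is one more tool, called by a JSON object that holds its "name" and its "arguments". carry_out: Moves the arm, as the interface text tells. Its arguments: {"type":"object","properties":{"translation":{"type":"array","items":{"type":"array","items":{"type":"number"}}},"turn":{"type":"array","items":{"type":"number"}},"gripper":{"type":"array","items":{"type":"number"}},"squeeze":{"type":"number"}},"required":["translation","turn","gripper"]}

```bash
mkdir -p pics
python3 - <<'E'
from cell import telemetry, read_camera, get_calibration
import cv2,numpy as np
o=telemetry.get_obs();print(o)
for n in("scene","top"):
    im=read_camera(n);cv2.imwrite(f"pics/{n}0.png",im[:,:,::-1]);c=get_calibration(n);print(n,{k:np.round(v,4).tolist() for k,v in c.items()})
E
```

```text
{'time_s': 0.0, 'qpos': array([63.83540146, 18.43965882, -4.01572099, 83.17525667,  1.29630517,
       78.54136011, -3.25943542]), 'joint_velocities': array([-0.02441146, -0.01381316,  0.02642172, -0.07339789, -0.03817458,
       -0.05142893,  0.01895703]), 'effort': array([ 9.52438604e-04, -4.91292930e+01, -4.03137496e-01, -3.12530100e+01,
       -6.37513795e-02,  4.35461977e-02,  1.29146151e-04]), 'tool_pos': array([ 0.29451759, -0.57883541,  0.22945164]), 'tool_rot': array([ 1.79992978e+02,  1.10956974e-01, -6.30246458e+01]), 'force': array([ 0.16232383, -0.80041176, -0.39265384]), 'wrist_torque': array([-0.01386616, -0.03630677, -0.00525663]), 'grip_width': 0.08692917237536729}
scene {'fx': 457.7015, 'fy': 457.7015, 'cx': 325.0632, 'cy': 203.1631, 'k1': -0.0153, 'R': [[-0.8634, -0.5046, 0.0001], [-0.3628, 0.6207, -0.695], [0.3507, -0.6001, -0.719]], 't': [0.3631, 0.3615, 0.6783]}
top {'fx': 484.9201, 'fy': 484.9201, 'cx': 316.4227, 'cy': 207.431, 'k1': -0.0295, 'R': [[-0.0122, -0.9999, 0.0058], [-0.9822, 0.0109, -0.1874], [0.1873, -0.008, -0.9823]], 't': [-0.182, 0.5163, 1.0841]}
```

View pics/top0.png

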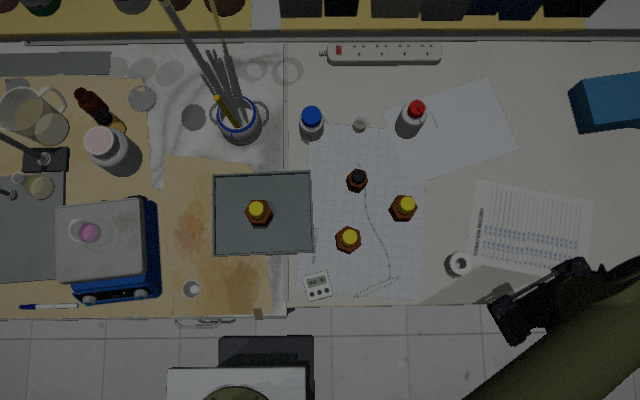

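View pics/scene0.png

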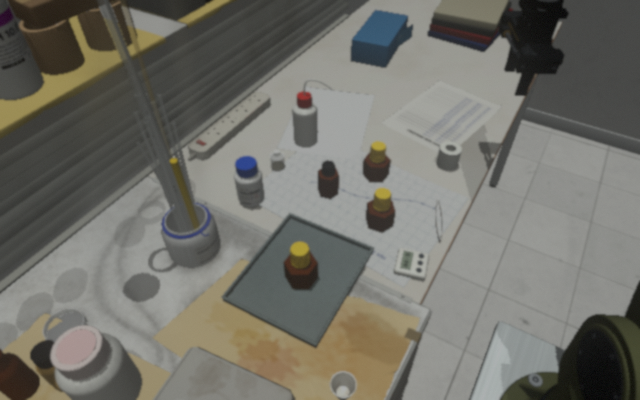

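```bash
cat > h.py <<'E'
from cell import telemetry, read_camera, get_calibration
import cv2,numpy as np
def und(c,uv):
    K=np.array([[c['fx'],0,c['cx']],[0,c['fy'],c['cy']],[0,0,1.]])
    return cv2.undistortPoints(np.array(uv,float).reshape(-1,1,2),K,np.array([c['k1'],0,0,0,0.]),).reshape(-1,2)
def ray(c,uv):
    R=np.array(c['R']);t=np.array(c['t']);p=und(c,uv);d=np.c_[p,np.ones(len(p))]@R
    return -R.T@t,d
def plane(c,uv,z):
    o,d=ray(c,uv);return o+d*((z-o[2])/d[:,2])[:,None]
def proj(c,X):
    K=np.array([[c['fx'],0,c['cx']],[0,c['fy'],c['cy']],[0,0,1.]])
    return cv2.projectPoints(np.array(X,float).reshape(-1,1,3),cv2.Rodrigues(np.array(c['R']))[0],np.array(c['t'],float),K,np.array([c['k1'],0,0,0,0.]))[0].reshape(-1,2)
def yellow(im):
    h=cv2.cvtColor(im,cv2.COLOR_RGB2HSV);return cv2.inRange(h,(18,150,90),(35,255,255))
def blobs(m,amin=60):
    n,l,s,c=cv2.connectedComponentsWithStats(m);return [(c[i],s[i]) for i in range(1,n) if s[i][4]>=amin]
E
python3 - <<'E'
from h import *
for n in("top","scene"):
    im=cv2.imread(f"pics/{n}0.png")[:,:,::-1].copy();c=get_calibration(n)
    for p,s in blobs(yellow(im)):print(n,p.round(1),s,plane(c,[p],.08).round(4))
c=get_calibration("top")
print(plane(c,[[214,174],[311,172],[312,252],[215,255]],.016).round(3))
im=read_camera("wrist");cv2.imwrite("pics/w0.png",im[:,:,::-1]);c=get_calibration("wrist");print(c)
t=cv2.imread("pics/top0.png")[150:270,200:440];cv2.imwrite("pics/top0z.png",cv2.resize(t,None,fx=3.3,fy=3.3,interpolation=cv2.INTER_CUBIC))
E
```

```text
top [407.3 203.1] [401 196  14  15 159] [[ 0.516  -0.3952  0.08  ]]
top [255.6 207.8] [249 201  14  15 164] [[ 0.5089 -0.0495  0.08  ]]
top [349.6 236.2] [343 229  15  15 168] [[ 0.4415 -0.2617  0.08  ]]
scene [378.1 146.3] [373 143  11   8  70] [[ 0.5147 -0.4005  0.08  ]]
scene [382.4 193.7] [376 189  14  10 107] [[ 0.4405 -0.2663  0.08  ]]
scene [299.3 249.6] [291 243  18  15 207] [[ 0.5093 -0.0586  0.08  ]]
[[ 0.606  0.061  0.016]
 [ 0.609 -0.176  0.016]
 [ 0.413 -0.176  0.016]
 [ 0.409  0.053  0.016]]
{'fx': 336.6313403035909, 'fy': 336.6313403035909, 'cx': 325.4743521644057, 'cy': 200.02079745608626, 'k1': 0.01851987545273184, 'R': array([[ 0.45375851, -0.89112203, -0.00217975],
       [-0.8587467 , -0.43792377,  0.26603923],
       [-0.23802798, -0.11884571, -0.96395974]]), 't': array([-0.64980557, -0.03275326,  0.39041807])}
```

View pics/top0z.png

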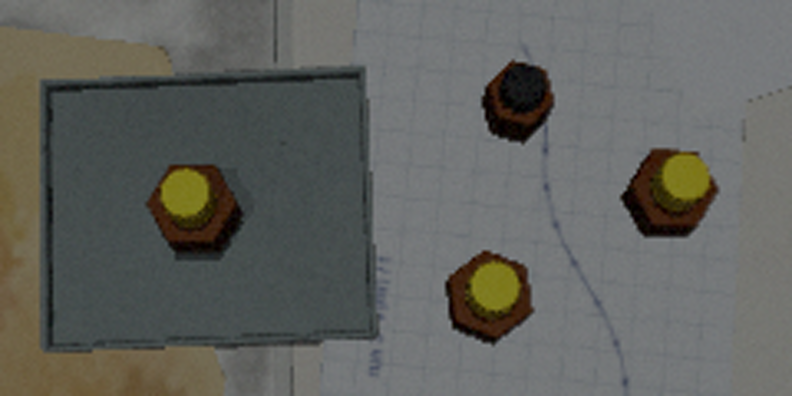

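View pics/w0.png

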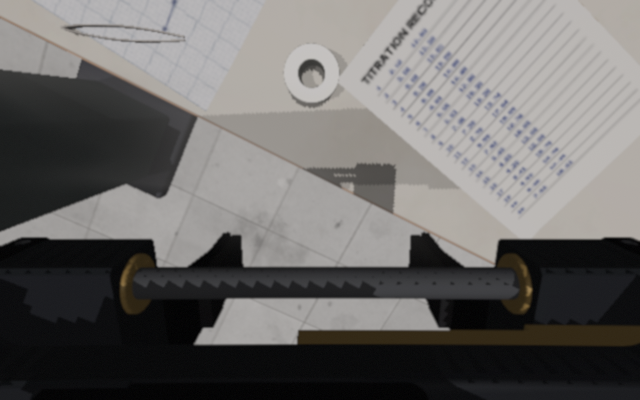

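Run:
```python
from h import *
from scipy.spatial.transform import Rotation as Ro
o=telemetry.get_obs();c=get_calibration("wrist")
T=Ro.from_euler('xyz',o['tool_rot'],degrees=True).as_matrix()
cp=-np.array(c['R']).T@c['t']
print("cam in tool",T.T@(cp-o['tool_pos']),"\n axes in tool (rows cam x,y,z)\n",np.array(c['R'])@T)
# cap triangulate: match blob in both views
def near(a,b):
    (o1,d1),(o2,d2)=a,b
    d1=d1[0];d2=d2[0];A=np.c_[d1,-d2];s=np.linalg.lstsq(A,o2-o1,rcond=None)[0]
    return (o1+s[0]*d1+o2+s[1]*d2)/2, np.linalg.norm(o1+s[0]*d1-o2-s[1]*d2)
ct,cs=get_calibration("top"),get_calibration("scene")
for n,a,b in(("A",(407.3,203.1),(378.1,146.3)),("B",(349.6,236.2),(382.4,193.7)),("T",(255.6,207.8),(299.3,249.6))):
    print(n,near(ray(ct,[a]),ray(cs,[b])))
```

```text
cam in tool [ 0.00081182 -0.07243524 -0.15391885] 
 axes in tool (rows cam x,y,z)
 [[ 9.99999730e-01 -1.58270617e-04  7.16954974e-04]
 [ 3.43246338e-04  9.63986234e-01 -2.65951917e-01]
 [-6.49042352e-04  2.65952091e-01  9.63986029e-01]]
A (array([ 0.51378229, -0.39455125,  0.0849381 ]), np.float64(0.002582928845971335))
B (array([ 0.43987704, -0.26143129,  0.08500414]), np.float64(0.0021541771758398936))
T (array([ 0.50559245, -0.05131611,  0.09095856]), np.float64(0.002617494098907718))
```

```bash
cat >> h.py <<'E'
def go(x,y,z,yaw=None):
    o=telemetry.get_obs();p=o['tool_pos'];ps=np.radians(o['tool_rot'][2]);d=np.array([x,y,z])-p
    s,c=np.sin(ps),np.cos(ps)
    sh=np.array([c*d[0]+s*d[1], s*d[0]-c*d[1], -d[2]])*100
    tu=0 if yaw is None else -np.radians((yaw-o['tool_rot'][2]+180)%360-180)
    print("shift cm",sh.round(2),"turn",round(float(tu),4),"rows",round(max(np.linalg.norm(sh)/6.25,abs(np.degrees(tu))/10.7),1))
E
python3 -c "
from h import *
go(.376,-.294,.15)"
```

```text
shift cm [-21.7  -20.18   7.97] turn 0.0 rows 4.9
```

{"name": "carry_out", "arguments": {"translation": [[-5.4, -5, 2], [-10.8, -10, 4], [-16.2, -15, 6], [-21.7, -20.2, 7.9], [-21.7, -20.2, 7.9]], "turn": [0, 0, 0, 0, 0], "gripper": [1, 1, 1, 1, 1]}}

```text
time_s: 0.78
tool_pos: [0.3767, -0.2919, 0.1509]
tool_rot: [180.0, 0.0, -63.0]
force: [0.7, -0.8, 0.1]
grip_width: 0.0871
```

{"name": "carry_out", "arguments": {"translation": [[0, 0, 0], [0, 0, 0]], "turn": [0, 0], "gripper": [1, 1]}}

```text
time_s: 1.02
tool_pos: [0.3762, -0.295, 0.1517]
tool_rot: [180.0, -0.0, -63.0]
force: [0.5, -0.9, 0.2]
grip_width: 0.0872
```

```bash
cat > look.py <<'E'
import sys;from h import *;import json
n=sys.argv[1]
o=telemetry.get_obs();c=get_calibration("wrist");im=read_camera("wrist")
cv2.imwrite(f"pics/{n}.png",im[:,:,::-1]);np.savez(f"pics/{n}.npz",im=im,**{k:np.array(v) for k,v in c.items()})
print(o['time_s'],o['tool_pos'],o['tool_rot'],o['force'])
for p,s in blobs(yellow(im),150):print("yellow",p.round(1),s,plane(c,[p],.09).round(4))
E
python3 look.py wB
```

```text
1.025 [ 0.37620193 -0.29498206  0.1517491 ] [ 1.79971798e+02 -4.88738889e-02 -6.30249563e+01] [ 0.49004752 -0.91376092  0.16642518]
yellow [571.6  98.1] [ 546   71   55   56 2404] [[ 0.513  -0.3938  0.09  ]]
yellow [328.9 117.5] [ 299   80   57   59 1309] [[ 0.4365 -0.2675  0.09  ]]
```

View pics/wB.png

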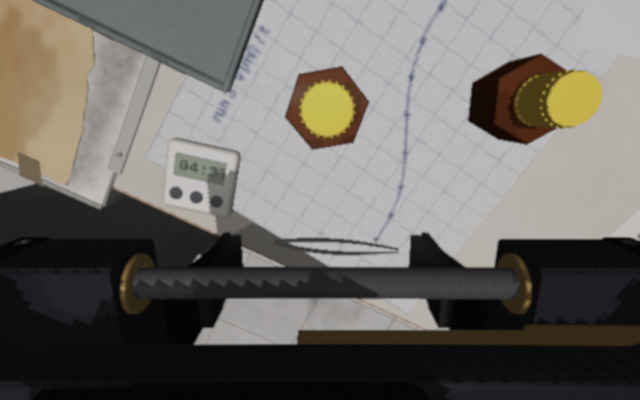

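```bash
cat > hexfit.py <<'E'
import sys;from h import *
def hexfit(n,uv,zs=.05,zc=.09,dbg=True):
    d=np.load(f"pics/{n}.npz");c={k:d[k] for k in d if k!='im'};im=d['im']
    h=cv2.cvtColor(im,cv2.COLOR_RGB2HSV);
    m=((cv2.inRange(h,(0,90,25),(38,255,255))|cv2.inRange(h,(170,90,25),(180,255,255))))
    m=cv2.morphologyEx(m,cv2.MORPH_OPEN,np.ones((3,3)));
    l=cv2.connectedComponents(m)[1]; k=l[int(uv[1]),int(uv[0])]
    cn=max(cv2.findContours((l==k).astype(np.uint8),cv2.RETR_EXTERNAL,cv2.CHAIN_APPROX_NONE)[0],key=cv2.contourArea)
    P=plane(c,cv2.convexHull(cn).reshape(-1,2),zs)[:,:2]
    best=None
    for a in np.arange(0,60,.25):
        t=np.radians(a+np.array([0,60,120]));N=np.c_[np.cos(t),np.sin(t)];s=P@N.T
        w=s.max(0)-s.min(0);mid=(s.max(0)+s.min(0))/2
        if best is None or w.sum()<best[0]:best=(w.sum(),a,w,np.linalg.lstsq(N,mid,rcond=None)[0])
    y=cv2.inRange(h,(22,140,110),(35,255,255));y=cv2.morphologyEx(y&((l==k)*255).astype(np.uint8),cv2.MORPH_CLOSE,np.ones((5,5)))
    yc=max(cv2.findContours(y,cv2.RETR_EXTERNAL,cv2.CHAIN_APPROX_NONE)[0],key=cv2.contourArea)
    Q=plane(c,yc.reshape(-1,2),zc)[:,:2];(cc,r)=cv2.minEnclosingCircle(Q.astype(np.float32)*1000)
    print(n,"flat angle",best[1],"widths",(best[2]*1e3).round(1),"centre",best[3].round(4),"| cap c",np.round(cc,1),"r",round(r,1))
if __name__=="__main__":
    z=float(sys.argv[4]) if len(sys.argv)>4 else 0.
    hexfit(sys.argv[1],(float(sys.argv[2]),float(sys.argv[3])),.05+z,.09+z)
E
python3 hexfit.py wB 327 109; python3 hexfit.py wB 570 100
```

```text
wB flat angle 36.75 widths [52.7 52.9 52.9] centre [ 0.4402 -0.264 ] | cap c [ 440.1 -264.1] r 17.4
wB flat angle 56.5 widths [64.8 85.2 61.9] centre [ 0.5164 -0.398 ] | cap c [ 512.  -393.3] r 17.9
```

```bash
python3 -c "
from h import *
go(.446,-.086,.154)"
```

```text
shift cm [-15.54 -15.72  -0.21] turn 0.0 rows 3.5
```

{"name": "carry_out", "arguments": {"translation": [[-4, -4, 0], [-8, -8, 0], [-12, -12, 0], [-15.5, -15.7, 0], [-15.5, -15.7, 0]], "turn": [0, 0, 0, 0, 0], "gripper": [1, 1, 1, 1, 1]}}

```text
time_s: 1.7
tool_pos: [0.4477, -0.0824, 0.1522]
tool_rot: [-179.9, -0.0, -62.8]
force: [0.4, -0.7, 0.4]
grip_width: 0.0871
```

{"name": "carry_out", "arguments": {"translation": [[0, 0, 0], [0, 0, 0]], "turn": [0, 0], "gripper": [1, 1]}}

```text
time_s: 1.95
tool_pos: [0.4457, -0.0871, 0.1515]
tool_rot: [180.0, -0.0, -63.2]
force: [-0.6, 0.3, -0.1]
grip_width: 0.0871
```

```bash
python3 look.py wT; python3 hexfit.py wT 325 105 .004
```

```text
1.95 [ 0.44570275 -0.0870647   0.15149033] [ 1.79982300e+02 -4.95031601e-03 -6.32407087e+01] [-0.64670934  0.25220036 -0.07066958]
yellow [323.3 117.3] [292  84  59  60 552] [[ 0.5046 -0.0566  0.09  ]]
wT flat angle 59.25 widths [54.2 54.2 54.2] centre [ 0.506  -0.0544] | cap c [506.1 -54.7] r 17.6
```

View pics/wT.png

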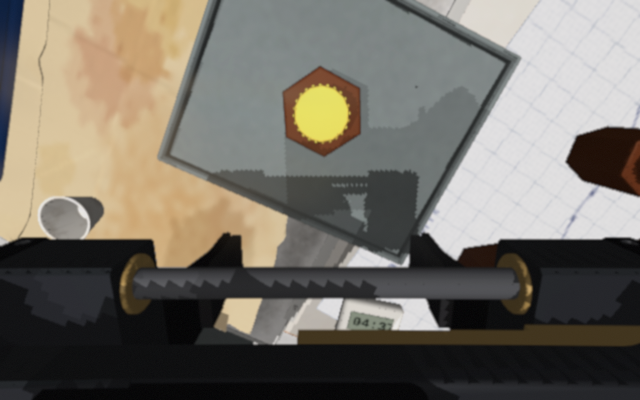

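```bash
python3 -c "
from h import *
go(.4402,-.264,.130,-63.2)"
```

```text
shift cm [15.57  8.47  2.15] turn -0.0005 rows 2.9
```

{"name": "carry_out", "arguments": {"translation": [[5, 2.8, 0], [10, 5.6, 1], [15.6, 8.5, 2], [15.6, 8.5, 2.1], [15.6, 8.5, 2.1]], "turn": [0, 0, 0, 0, 0], "gripper": [1, 1, 1, 1, 1]}}

```text
time_s: 2.62
tool_pos: [0.4404, -0.2628, 0.1301]
tool_rot: [180.0, 0.1, -63.1]
force: [0.5, -0.1, 0.1]
grip_width: 0.087
```

{"name": "carry_out", "arguments": {"translation": [[0, 0, 0], [0, 0, 0]], "turn": [0, 0], "gripper": [1, 1]}}

```text
time_s: 2.88
tool_pos: [0.4415, -0.2615, 0.131]
tool_rot: [-180.0, -0.0, -62.9]
force: [-0.5, 0.3, 0.4]
grip_width: 0.0871
```

```bash
python3 look.py wB2; python3 -c "
from h import *
go(.4402,-.264,.065,-63.2)"
```

```text
2.875 [ 0.44147078 -0.26145452  0.13097041] [-1.79987714e+02 -3.60919196e-02 -6.29061608e+01] [-0.52191441  0.25017115  0.40757427]
yellow [573.4 219.4] [ 546  193   55   47 1960] [[ 0.5158 -0.3924  0.09  ]]
yellow [326.4 241.4] [302 231  50  22 706] [[ 0.435  -0.2662  0.09  ]]
shift cm [0.16 0.22 6.59] turn 0.0049 rows 1.1
```

View pics/wB2.png

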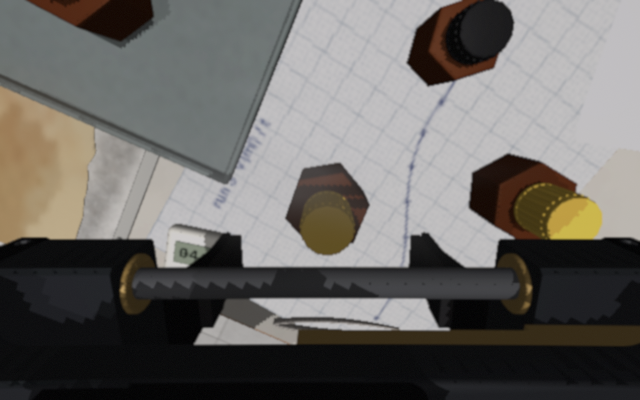

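{"name": "carry_out", "arguments": {"translation": [[0.1, 0.2, 3], [0.1, 0.2, 5.5], [0.1, 0.2, 6.6], [0.1, 0.2, 6.6], [0.1, 0.2, 6.6]], "turn": [0, 0, 0, 0, 0], "gripper": [1, 1, 1, 1, 1]}}

```text
time_s: 3.55
tool_pos: [0.4405, -0.2646, 0.0656]
tool_rot: [-179.9, -0.1, -63.0]
force: [-0.3, 1.1, -0.9]
grip_width: 0.0871
```

{"name": "carry_out", "arguments": {"translation": [[0, 0, 0], [0, 0, 0], [0, 0, 0], [0, 0, 0], [0, 0, 0]], "turn": [0, 0, 0, 0, 0], "gripper": [0.5, 0.4, 0.3, 0.25, 0.25], "squeeze": 15}}

```text
time_s: 4.18
tool_pos: [0.4397, -0.2643, 0.0646]
tool_rot: [180.0, -0.0, -63.0]
force: [-0.2, -0.8, -0.0]
grip_width: 0.0446
```

{"name": "carry_out", "arguments": {"translation": [[0, 0, 0], [0, 0, 0], [0, 0, 0], [0, 0, 0]], "turn": [0, 0, 0, 0], "gripper": [0.2, 0.2, 0.2, 0.2], "squeeze": 20}}

```text
time_s: 4.68
tool_pos: [0.4396, -0.2642, 0.0645]
tool_rot: [180.0, 0.0, -63.0]
force: [-0.8, -0.0, -0.2]
grip_width: 0.0338
```

{"name": "carry_out", "arguments": {"translation": [[0, 0, -2], [0, 0, -5], [0, 0, -8], [0, 0, -8], [0, 0, -8]], "turn": [0, 0, 0, 0, 0], "gripper": [0.2, 0.2, 0.2, 0.2, 0.2]}}

```text
time_s: 5.3
tool_pos: [0.439, -0.264, 0.1434]
tool_rot: [179.9, 0.1, -63.0]
force: [0.4, 0.1, -2.2]
grip_width: 0.0332
```

```bash
python3 look.py wB3;python3 -c "
from h import *
go(.4748,-.1070,.110,-40.5)"
```

```text
5.3 [ 0.43901209 -0.26402484  0.14343511] [ 1.79944762e+02  7.21033325e-02 -6.30247819e+01] [ 0.37745117  0.12319206 -2.16009199]
yellow [554.1 206.6] [ 508  174   76   60 2287] [[ 0.515  -0.3892  0.09  ]]
yellow [325.1 256.7] [ 288  243   75   24 1270] [[ 0.4176 -0.2753  0.09  ]]
yellow [325.3 303.7] [298 299  56  13 506] [[ 0.3859 -0.2916  0.09  ]]
shift cm [-12.34 -10.33   3.3 ] turn -0.3932 rows 2.6
```

View pics/wB3.png

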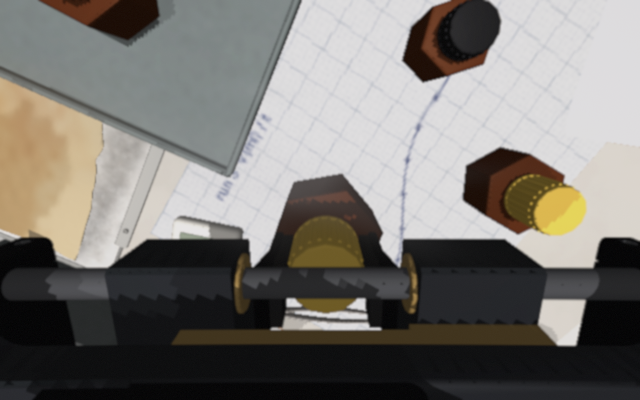

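{"name": "carry_out", "arguments": {"translation": [[-3.1, -2.6, -0.5], [-6.2, -5.2, -0.5], [-9.3, -7.8, -0.5], [-12.3, -10.3, 0], [-12.3, -10.3, 0]], "turn": [-0.1, -0.2, -0.3, -0.393, -0.393], "gripper": [0.2, 0.2, 0.2, 0.2, 0.2]}}

```text
time_s: 5.98
tool_pos: [0.4752, -0.104, 0.1429]
tool_rot: [180.0, 0.2, -40.1]
force: [-0.7, -0.4, -1.1]
grip_width: 0.0338
```

{"name": "carry_out", "arguments": {"translation": [[0, 0, 0], [0, 0, 0]], "turn": [0, 0], "gripper": [0.2, 0.2]}}

```text
time_s: 6.22
tool_pos: [0.4752, -0.1093, 0.1441]
tool_rot: [180.0, 0.0, -40.7]
force: [0.4, -0.3, -1.1]
grip_width: 0.0334
```

```bash
python3 look.py wB4;python3 -c "
from h import *
go(.4748,-.1070,.0685,-40.5)"
```

```text
6.225 [ 0.47515697 -0.10934833  0.14405332] [ 1.79960594e+02  3.77332661e-02 -4.06567082e+01] [ 0.35639155 -0.29893588 -1.14655596]
yellow [307.9 131.6] [274 101  61  55 380] [[ 0.5051 -0.0588  0.09  ]]
yellow [325.2 244.3] [ 288  216   75   51 3029] [[ 0.4652 -0.1215  0.09  ]]
yellow [325.4 303.6] [298 299  56  13 488] [[ 0.4362 -0.1554  0.09  ]]
shift cm [-0.19 -0.14  7.57] turn -0.0027 rows 1.2
```

View pics/wB4.png

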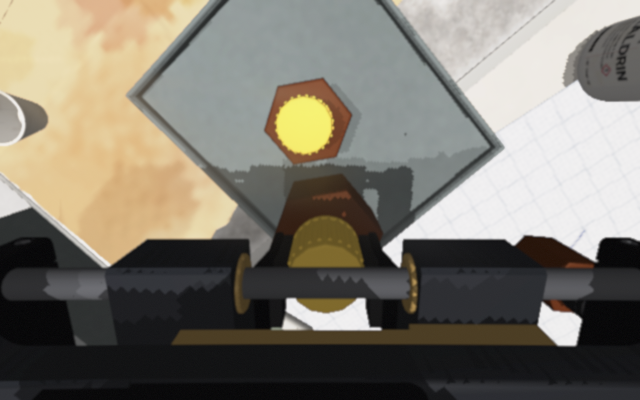

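{"name": "carry_out", "arguments": {"translation": [[-0.1, -0.1, 2], [-0.1, -0.1, 4.5], [-0.1, -0.1, 6.5], [-0.1, -0.1, 7.2], [-0.1, -0.1, 7.2]], "turn": [0, 0, 0, 0, 0], "gripper": [0.2, 0.2, 0.2, 0.2, 0.2]}}

```text
time_s: 6.9
tool_pos: [0.4755, -0.107, 0.0725]
tool_rot: [180.0, 0.0, -40.6]
force: [-0.2, 0.2, -1.0]
grip_width: 0.0335
```

{"name": "carry_out", "arguments": {"translation": [[0, 0, 0.2], [0, 0, 0.4], [0, 0, 0.4]], "turn": [0, 0, 0], "gripper": [0.2, 0.2, 0.2]}}

```text
time_s: 7.28
tool_pos: [0.4765, -0.1067, 0.0704]
tool_rot: [-180.0, -0.1, -40.5]
force: [-2.7, -0.6, 7.9]
grip_width: 0.0335
```

```bash
python3 look.py wB5;python3 hexfit.py wB5 305 200 .004;python3 -c "
from h import *
go(.506-.056*.511,-.0545-.056*.8594,.0685,-40.5)"
```

```text
7.275 [ 0.47651466 -0.1067127   0.07035234] [-1.79987550e+02 -1.07375124e-01 -4.05034905e+01] [-2.67982749 -0.56301637  7.86822013]
yellow [316.8 147.1] [265  97  76  94 615] [[ 0.5112 -0.0616  0.09  ]]
yellow [325.2 244.3] [ 288  216   75   51 3028] [[ 0.4868 -0.0953  0.09  ]]
yellow [324.8 303.8] [297 299  57  13 541] [[ 0.4679 -0.1171  0.09  ]]
wB5 flat angle 49.5 widths [101.5  93.7  73. ] centre [ 0.496  -0.0757] | cap c [506.6 -54.5] r 17.3
shift cm [-0.2  -0.37  0.18] turn -0.0001 rows 0.1
```

View pics/wB5.png

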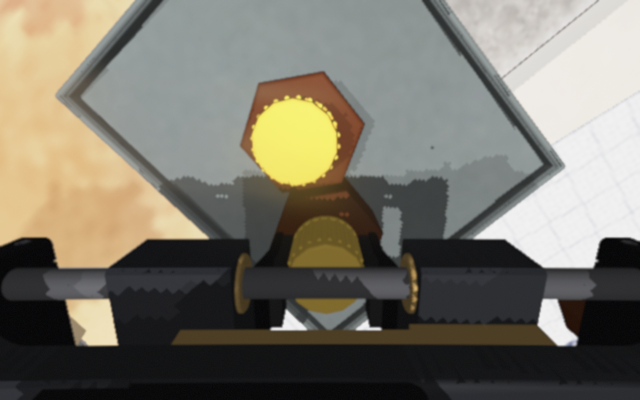

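{"name": "carry_out", "arguments": {"translation": [[-0.1, 0, -0.2], [-0.12, -0.1, -0.2], [-0.14, -0.2, -0.2], [-0.15, -0.3, -0.2], [-0.15, -0.3, -0.2]], "turn": [0, 0, 0, 0, 0], "gripper": [0.2, 0.2, 0.2, 0.2, 0.2]}}

```text
time_s: 7.95
tool_pos: [0.4765, -0.1033, 0.0705]
tool_rot: [-180.0, -0.0, -40.5]
force: [-0.7, 0.3, -1.1]
grip_width: 0.0332
```

{"name": "carry_out", "arguments": {"translation": [[-0.02, -0.1, 0], [-0.03, -0.15, 0], [-0.04, -0.2, 0], [-0.04, -0.2, 0]], "turn": [0, 0, 0, 0], "gripper": [0.2, 0.2, 0.2, 0.2]}}

```text
time_s: 8.45
tool_pos: [0.4774, -0.1016, 0.0705]
tool_rot: [180.0, -0.0, -40.5]
force: [-0.8, -1.3, -1.4]
grip_width: 0.0337
```

```bash
python3 look.py wB6;python3 -c "
from h import *
o=telemetry.get_obs()['tool_pos'];d=o[:2]-[.506,-.0545];print(np.hypot(*d),np.degrees(np.arctan2(d[1],d[0])))"
```

```text
8.45 [ 0.47735391 -0.10161899  0.07050757] [ 1.79991811e+02 -1.55965138e-03 -4.05122713e+01] [-0.81868502 -1.30048245 -1.40291839]
yellow [312.7 148.3] [261 105  86  95 863] [[ 0.5105 -0.0558  0.09  ]]
yellow [325.2 244.3] [ 288  216   75   51 3039] [[ 0.4877 -0.0902  0.09  ]]
yellow [324.9 303.8] [297 299  57  13 534] [[ 0.4688 -0.1121  0.09  ]]
0.055124955611670724 -121.32276452407696
```

View pics/wB6.png

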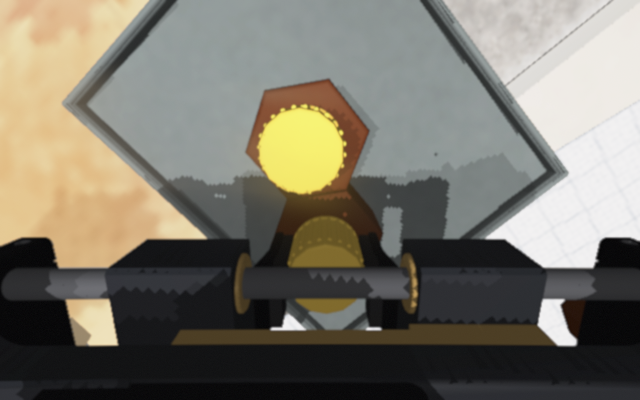

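{"name": "carry_out", "arguments": {"translation": [[-0.01, -0.1, 0], [-0.02, -0.2, 0], [-0.02, -0.2, 0.1], [-0.02, -0.2, 0.2], [-0.02, -0.2, 0.2]], "turn": [0, 0, 0, 0, 0], "gripper": [0.2, 0.2, 0.2, 0.2, 0.2]}}

```text
time_s: 9.12
tool_pos: [0.4787, -0.0997, 0.0704]
tool_rot: [180.0, -0.0, -40.5]
force: [-6.0, -0.0, 13.5]
grip_width: 0.0332
```

{"name": "carry_out", "arguments": {"translation": [[0, 0, 0], [0, 0, 0], [0, 0, 0], [0, 0, 0]], "turn": [0, 0, 0, 0], "gripper": [0.7, 0.7, 0.7, 0.7]}}

```text
time_s: 9.62
tool_pos: [0.4785, -0.0998, 0.0684]
tool_rot: [-180.0, 0.0, -40.5]
force: [-0.2, -0.5, -0.8]
grip_width: 0.0593
```

{"name": "carry_out", "arguments": {"translation": [[0, 0, -2], [0, 0, -4], [0, 2, -8], [0, 5.6, -9], [0, 5.6, -9]], "turn": [0, 0, 0, 0, 0], "gripper": [0.7, 0.7, 0.7, 0.7, 0.7]}}

```text
time_s: 10.25
tool_pos: [0.4414, -0.145, 0.1595]
tool_rot: [180.0, -0.1, -40.8]
force: [0.6, -0.2, -0.5]
grip_width: 0.0611
```

{"name": "carry_out", "arguments": {"translation": [[0, 0, 0], [0, 0, 0]], "turn": [0, 0], "gripper": [1, 1]}}

```text
time_s: 10.5
tool_pos: [0.4424, -0.1414, 0.158]
tool_rot: [-180.0, 0.1, -40.4]
force: [0.3, -0.3, 0.1]
grip_width: 0.0733
```

```bash
python3 look.py wP1
```

```text
10.5 [ 0.4423821  -0.14139671  0.15798923] [-1.79991226e+02  6.10371505e-02 -4.04138598e+01] [ 0.33833345 -0.30669491  0.14945201]
yellow [311.8  45.1] [281   8  61  68 823] [[ 0.5066 -0.0539  0.09  ]]
yellow [326.4 135.6] [298 105  56  57 799] [[ 0.4784 -0.1007  0.09  ]]
```

View pics/wP1.png

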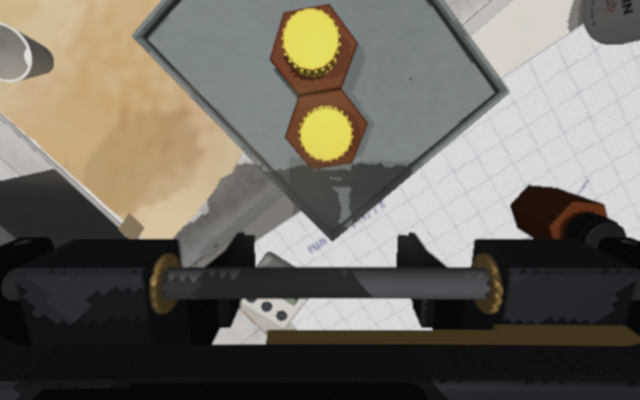

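```bash
cat > multi.py <<'E'
import sys;from h import *
# usage: name zoff u v [u v...]: cap seeds
n=sys.argv[1];dz=float(sys.argv[2]);S=np.array(sys.argv[3:],float).reshape(-1,2)
d=np.load(f"pics/{n}.npz");c={k:d[k] for k in d if k!='im'};im=d['im']
h=cv2.cvtColor(im,cv2.COLOR_RGB2HSV)
y=cv2.morphologyEx(cv2.inRange(h,(22,140,110),(35,255,255)),cv2.MORPH_CLOSE,np.ones((5,5)))
m=cv2.inRange(h,(0,90,25),(38,255,255))|cv2.inRange(h,(170,90,25),(180,255,255));m=cv2.morphologyEx(m,cv2.MORPH_OPEN,np.ones((3,3)))
ly=cv2.connectedComponents(y)[1];lm=cv2.connectedComponents(m)[1];C=[]
for u,v in S:
    k=ly[int(v),int(u)];cn=max(cv2.findContours((ly==k).astype(np.uint8),cv2.RETR_EXTERNAL,cv2.CHAIN_APPROX_NONE)[0],key=cv2.contourArea)
    Q=plane(c,cv2.convexHull(cn).reshape(-1,2),.09+dz)[:,:2]
    cc,r=cv2.minEnclosingCircle(Q.astype(np.float32)*1000);C.append(cc);print("cap",np.round(cc,1),"r",round(r,1))
C=np.array(C)/1000
for i,(u,v) in enumerate(S):
    k=lm[int(v),int(u)];vv,uu=np.nonzero(lm==k);P=plane(c,np.c_[uu,vv],.05+dz)[:,:2]
    D=np.linalg.norm(P[:,None]-C[None],axis=2);P=P[(D.argmin(1)==i)&(D[:,i]<.04)]
    b=None
    for a in np.arange(0,60,.25):
        t=np.radians(a+np.array([0,60,120]));N=np.c_[np.cos(t),np.sin(t)];s=P@N.T;w=s.max(0)-s.min(0)
        if b is None or w.sum()<b[0]:b=(w.sum(),a,w,np.linalg.lstsq(N,(s.max(0)+s.min(0))/2,rcond=None)[0])
    print("hex",i,"ang",b[1],"w",(b[2]*1e3).round(1),"c",(b[3]*1e3).round(1))
for i in range(len(C)):
    for j in range(i):
        e=C[i]-C[j];print("caps",j,i,"dist mm",(np.hypot(*e)*1e3).round(1),"dir",np.degrees(np.arctan2(e[1],e[0])).round(1))
E
python3 multi.py wP1 .004 311 45 326 135
python3 -c "
from h import *
go(.516-.0,-.397-.075,.160,-15)"
```

```text
cap [507.3 -53.1] r 18.2
cap [479.  -99.1] r 17.6
hex 0 ang 59.25 w [55.6 54.4 54.5] c [507.3 -52.2]
hex 1 ang 59.0 w [54.5 54.6 54.4] c [478.8 -99.2]
caps 0 1 dist mm 54.0 dir -121.5
shift cm [27.03 20.4  -0.2 ] turn -0.4434 rows 5.4
```

```bash
python3 -c "
from h import *
go(.4515,-.3575,.155,-121)"
```

```text
shift cm [14.7  15.86  0.3 ] turn 1.4066 rows 7.5
```

{"name": "carry_out", "arguments": {"translation": [[2.9, 3.2, 0], [5.8, 6.4, 0], [8.8, 9.5, 0], [11.8, 12.7, 0], [14.7, 15.9, 0.3]], "turn": [0.17, 0.34, 0.51, 0.68, 0.85], "gripper": [1, 1, 1, 1, 1]}}

```text
time_s: 11.18
tool_pos: [0.4514, -0.3596, 0.1551]
tool_rot: [-180.0, 0.0, -89.5]
force: [0.3, -0.2, -0.0]
grip_width: 0.087
```

{"name": "carry_out", "arguments": {"translation": [[0, 0, 0], [0, 0, 0], [0, 0, 0], [0, 0, 0], [0, 0, 0]], "turn": [0.18, 0.36, 0.54, 0.557, 0.557], "gripper": [1, 1, 1, 1, 1]}}

```text
time_s: 11.8
tool_pos: [0.4509, -0.3584, 0.1552]
tool_rot: [180.0, 0.0, -120.9]
force: [0.9, 0.1, -0.1]
grip_width: 0.0869
```

```bash
python3 look.py wA
```

```text
11.8 [ 0.45094641 -0.35838394  0.15520085] [ 1.79970082e+02  8.68856747e-03 -1.20922268e+02] [ 0.86158364  0.11789799 -0.09234629]
yellow [326.6 105.3] [ 298   76   56   58 2288] [[ 0.5139 -0.3976  0.09  ]]
```

View pics/wA.png

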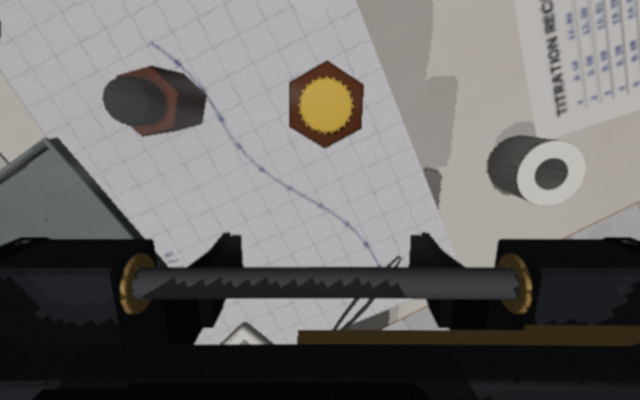

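```bash
python3 hexfit.py wA 326 105; python3 -c "
from h import *
go(.5145,-.3965,.12)"
```

```text
wA flat angle 57.5 widths [52.8 52.6 52.8] centre [ 0.5143 -0.3971] | cap c [ 514.1 -397. ] r 16.4
shift cm [-0.02 -7.41  3.53] turn 0.0 rows 1.3
```

{"name": "carry_out", "arguments": {"translation": [[0, -3.7, 1.5], [0, -7.4, 3], [0, -7.4, 6], [0, -7.4, 8.2], [0, -7.4, 9]], "turn": [0, 0, 0, 0, 0], "gripper": [1, 1, 1, 1, 1]}}

```text
time_s: 12.48
tool_pos: [0.5131, -0.3964, 0.0637]
tool_rot: [179.8, 0.0, -121.0]
force: [-0.6, -0.0, 0.6]
grip_width: 0.0871
```

{"name": "carry_out", "arguments": {"translation": [[0, 0, 0], [0, 0, 0]], "turn": [0, 0], "gripper": [1, 1]}}

```text
time_s: 12.72
tool_pos: [0.5147, -0.3976, 0.0669]
tool_rot: [-179.9, -0.0, -121.1]
force: [-0.6, -0.5, 0.7]
grip_width: 0.0869
```

```bash
python3 -c "
from h import *
print(telemetry.get_obs()['tool_pos']);go(.5143,-.397,.0645)"
```

```text
[ 0.51471533 -0.39759906  0.0669403 ]
shift cm [-0.03  0.07  0.24] turn 0.0 rows 0.0
```

{"name": "carry_out", "arguments": {"translation": [[0, 0, 0.2], [0, 0, 0.2], [0, 0, 0.2], [0, 0, 0.2], [0, 0, 0.2]], "turn": [0, 0, 0, 0, 0], "gripper": [0.5, 0.4, 0.3, 0.2, 0.2]}}

```text
time_s: 13.35
tool_pos: [0.514, -0.3971, 0.0636]
tool_rot: [-180.0, -0.0, -121.1]
force: [1.1, 0.0, -0.3]
grip_width: 0.0453
```

{"name": "carry_out", "arguments": {"translation": [[0, 0, 0], [0, 0, 0], [0, 0, 0], [0, 0, 0], [0, 0, 0]], "turn": [0, 0, 0, 0, 0], "gripper": [0.2, 0.2, 0.2, 0.2, 0.2]}}

```text
time_s: 13.98
tool_pos: [0.5141, -0.397, 0.0635]
tool_rot: [180.0, 0.0, -121.1]
force: [0.1, 0.1, -0.5]
grip_width: 0.0333
```

{"name": "carry_out", "arguments": {"translation": [[0, 0, -2], [0, 0, -5], [0, 0, -9], [0, 0, -12], [0, 0, -12]], "turn": [0, 0, 0, 0, 0], "gripper": [0.2, 0.2, 0.2, 0.2, 0.2]}}

```text
time_s: 14.6
tool_pos: [0.5156, -0.3985, 0.1878]
tool_rot: [-179.6, -0.1, -121.1]
force: [0.2, -0.3, -3.1]
grip_width: 0.0329
```

```bash
python3 -c "
from h import *
o=telemetry.get_obs();print(o['tool_pos'],o['grip_width'],o['qpos']);go(.5395,-.1034,.185,-119.4)"
```

```text
[ 0.51560011 -0.39845103  0.1877908 ] 0.03293072973099923 [ 44.19113378  19.9271184  -11.24461603  86.30990157   4.01664316
  73.74017916 -88.63311366]
shift cm [-26.49  13.21   0.28] turn -0.0303 rows 4.7
```

{"name": "carry_out", "arguments": {"translation": [[-5, 2.5, 0], [-10, 5, 0], [-15, 7.5, 0], [-20, 10, 0], [-25, 12.5, 0]], "turn": [0, 0, 0, -0.03, -0.03], "gripper": [0.2, 0.2, 0.2, 0.2, 0.2]}}

```text
time_s: 15.22
tool_pos: [0.5351, -0.1166, 0.1822]
tool_rot: [179.9, -0.0, -119.4]
force: [1.1, 0.2, -2.4]
grip_width: 0.0339
```

{"name": "carry_out", "arguments": {"translation": [[-1.5, 0.7, 0], [-1.5, 0.7, 0], [-1.5, 0.7, 0]], "turn": [0, 0, 0], "gripper": [0.2, 0.2, 0.2]}}

```text
time_s: 15.6
tool_pos: [0.5369, -0.1045, 0.1829]
tool_rot: [180.0, -0.1, -119.6]
force: [0.0, -1.6, -2.4]
grip_width: 0.0335
```

```bash
python3 look.py wA2; python3 -c "
from h import *
go(.5395,-.1034,.0755,-119.4)
im=read_camera('top');cv2.imwrite('pics/top2.png',cv2.resize(im[130:280,180:340,::-1],None,fx=4,fy=4,interpolation=cv2.INTER_CUBIC))"
```

```text
15.6 [ 0.53691682 -0.10448923  0.18292963] [ 1.79976218e+02 -8.50027980e-02 -1.19575956e+02] [ 0.00513023 -1.61490465 -2.43128701]
yellow [325.4 245.5] [ 289  219   73   48 2780] [[ 0.5084 -0.0891  0.09  ]]
yellow [325.4 305.2] [295 299  62  17 735] [[ 0.4619 -0.0627  0.09  ]]
shift cm [-0.23 -0.16 10.75] turn -0.0037 rows 1.7
```

View pics/wA2.png

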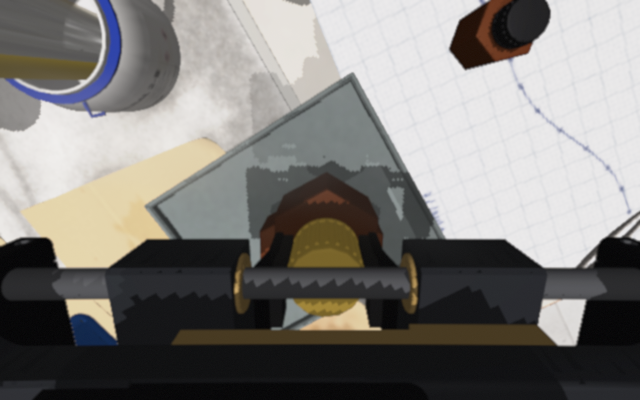

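{"name": "carry_out", "arguments": {"translation": [[-0.2, -0.15, 3], [-0.2, -0.15, 6], [-0.2, -0.15, 9], [-0.2, -0.15, 10.7], [-0.2, -0.15, 10.7]], "turn": [0, 0, 0, 0, 0], "gripper": [0.2, 0.2, 0.2, 0.2, 0.2]}}

```text
time_s: 16.32
tool_pos: [0.5388, -0.1016, 0.0754]
tool_rot: [179.9, -0.0, -119.5]
force: [-0.4, 0.2, -1.5]
grip_width: 0.0331
```

{"name": "carry_out", "arguments": {"translation": [[0, 0, 0.2], [0, 0, 0.5], [0, 0, 0.5]], "turn": [0, 0, 0], "gripper": [0.2, 0.2, 0.2]}}

```text
time_s: 16.7
tool_pos: [0.54, -0.101, 0.072]
tool_rot: [-180.0, 0.0, -119.4]
force: [-0.5, -0.4, -2.2]
grip_width: 0.0331
```

```bash
python3 -c "
from h import *
o=telemetry.get_obs();print(o['tool_pos'],o['force']);go(.5351,-.1005,.0685,-119.4)
for n in('top','scene'):
  im=read_camera(n);im=im[130:280,180:340] if n=='top' else im[180:360,200:400]
  cv2.imwrite(f'pics/{n}3.png',cv2.resize(im[:,:,::-1],None,fx=3,fy=3,interpolation=cv2.INTER_CUBIC))"
```

```text
[ 0.54002896 -0.1010272   0.07198593] [-0.50955725 -0.41162263 -2.17449469]
shift cm [0.2  0.46 0.35] turn -0.0001 rows 0.1
```

View pics/scene3.png

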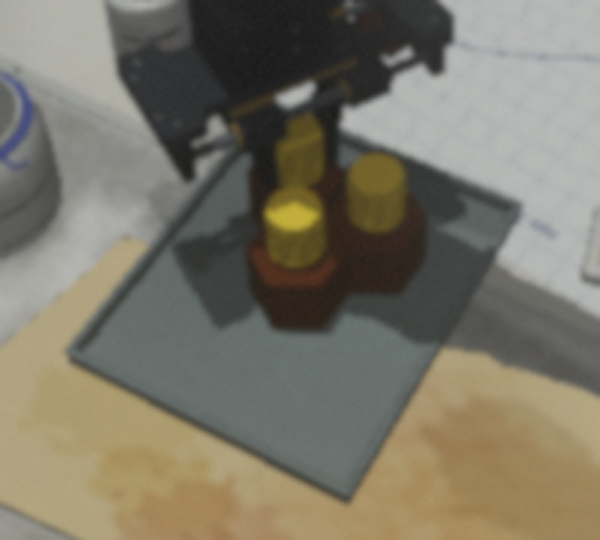

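{"name": "carry_out", "arguments": {"translation": [[0.1, 0, 0.25], [0.15, 0.1, 0.25], [0.2, 0.2, 0.25], [0.2, 0.3, 0.25], [0.2, 0.3, 0.25]], "turn": [0, 0, 0, 0, 0], "gripper": [0.2, 0.2, 0.2, 0.2, 0.2]}}

```text
time_s: 17.42
tool_pos: [0.5367, -0.1014, 0.0695]
tool_rot: [-179.9, 0.0, -119.4]
force: [0.5, -1.0, 3.4]
grip_width: 0.0334
```

{"name": "carry_out", "arguments": {"translation": [[0, 0.1, 0], [0, 0.2, 0], [0, 0.3, 0], [0, 0.35, 0], [0, 0.35, 0]], "turn": [0, 0, 0, 0, 0], "gripper": [0.2, 0.2, 0.2, 0.2, 0.2]}}

```text
time_s: 18.05
tool_pos: [0.5339, -0.1, 0.0696]
tool_rot: [-179.9, 0.0, -119.4]
force: [3.4, -2.0, 5.9]
grip_width: 0.0334
```

```bash
python3 -c "
from h import *
o=telemetry.get_obs();print(o['tool_pos'],o['force']);go(.5351,-.1005,.0675,-119.4)
for n in('top','scene'):
  im=read_camera(n);im=im[160:250,200:320] if n=='top' else im[180:360,200:400]
  cv2.imwrite(f'pics/{n}4.png',cv2.resize(im[:,:,::-1],None,fx=3+3*(n=='top'),fy=3+3*(n=='top'),interpolation=cv2.INTER_CUBIC))"
```

```text
[ 0.53391141 -0.09998603  0.06958634] [ 3.43565396 -2.00642587  5.92224234]
shift cm [-0.01 -0.13  0.21] turn -0.0002 rows 0.0
```

View pics/top4.png

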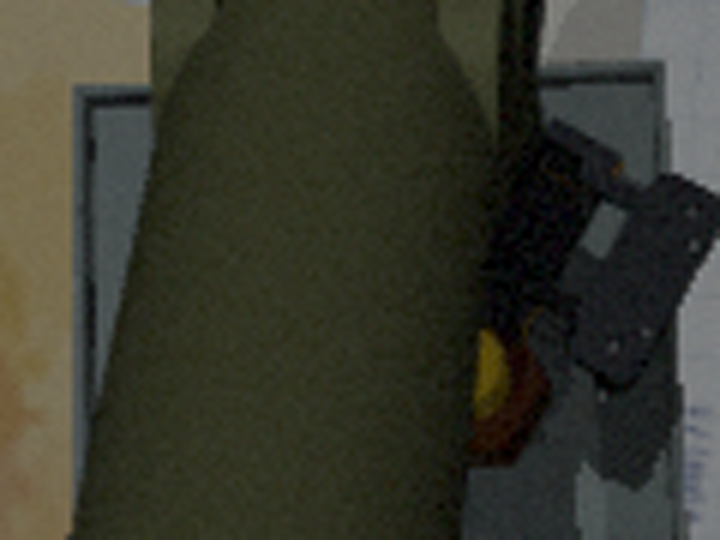

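{"name": "carry_out", "arguments": {"translation": [[0, 0.1, 0], [0, 0.1, 0.1], [0, 0.1, 0.1]], "turn": [0, 0, 0], "gripper": [0.2, 0.2, 0.2]}}

```text
time_s: 18.52
tool_pos: [0.534, -0.0999, 0.0696]
tool_rot: [-179.8, 0.0, -119.4]
force: [3.4, -2.3, 8.6]
grip_width: 0.0336
```

{"name": "carry_out", "arguments": {"translation": [[0, 0, 0], [0, 0, 0], [0, 0, 0], [0, 0, 0]], "turn": [0, 0, 0, 0], "gripper": [0.6, 0.6, 0.6, 0.6]}}

```text
time_s: 19.02
tool_pos: [0.5315, -0.0988, 0.0674]
tool_rot: [179.9, -0.0, -119.4]
force: [-0.1, -0.4, -0.1]
grip_width: 0.0518
```

{"name": "carry_out", "arguments": {"translation": [[0, 0, -2], [0, 0, -4], [0, 0, -7], [0, 0, -9], [0, 0, -10]], "turn": [0, 0, 0, 0, 0], "gripper": [0.6, 0.6, 0.6, 0.6, 0.6]}}

```text
time_s: 19.65
tool_pos: [0.5326, -0.099, 0.169]
tool_rot: [-179.9, 0.0, -119.4]
force: [0.5, 0.4, -1.1]
grip_width: 0.0521
```

```bash
python3 -c "
from h import *
go(.505-.051-.01,-.084-.051-.01,.165,-45)"
```

```text
shift cm [8.35 5.46 0.4 ] turn -1.2986 rows 7.0
```

{"name": "carry_out", "arguments": {"translation": [[2, 1.3, 0], [4, 2.6, 0], [6, 4, 0], [8, 5, 0], [8, 5, 0]], "turn": [-0.18, -0.36, -0.54, -0.72, -0.9], "gripper": [1, 1, 1, 1, 1]}}

```text
time_s: 20.27
tool_pos: [0.4475, -0.1454, 0.1673]
tool_rot: [179.9, 0.0, -67.7]
force: [-0.4, -0.5, 1.1]
grip_width: 0.0855
```

{"name": "carry_out", "arguments": {"translation": [[0, 0, 0], [0, 0, 0], [0, 0, 0], [0, 0, 0]], "turn": [-0.18, -0.36, -0.4, -0.4], "gripper": [1, 1, 1, 1]}}

```text
time_s: 20.78
tool_pos: [0.449, -0.144, 0.1674]
tool_rot: [180.0, 0.1, -44.9]
force: [0.2, -0.2, -0.1]
grip_width: 0.0871
```

```bash
python3 look.py wE
```

```text
20.775 [ 0.44895367 -0.14396811  0.16741463] [ 1.79967849e+02  6.80555669e-02 -4.49461070e+01] [ 0.21337031 -0.16046884 -0.11146683]
yellow [282.2  49.1] [ 258   19   59   65 1566] [[ 0.5057 -0.049   0.09  ]]
yellow [374.9  78.2] [ 342   46   58   60 1709] [[ 0.5355 -0.1031  0.09  ]]
yellow [309.  139.7] [ 282  110   54   55 1755] [[ 0.4773 -0.1004  0.09  ]]
```

View pics/wE.png

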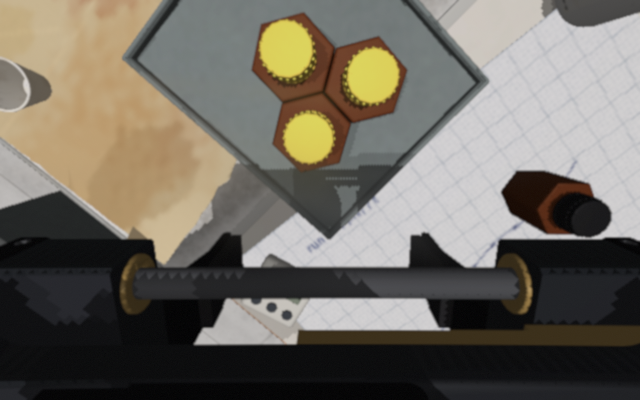

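```bash
python3 multi.py wE .004 285 50 372 78 309 138; python3 -c "
import cv2
i=cv2.imread('pics/wE.png')[0:190,230:430];cv2.imwrite('pics/wEz.png',cv2.resize(i,None,fx=3.1,fy=3.1,interpolation=cv2.INTER_CUBIC))"
```

```text
cap [506.8 -53.1] r 18.4
cap [ 533.6 -100.5] r 18.1
cap [478.7 -99.2] r 17.6
hex 0 ang 59.25 w [55.9 55.4 54.4] c [507.2 -52.4]
hex 1 ang 59.25 w [54.3 55.  55.6] c [ 534.  -100.5]
hex 2 ang 58.75 w [54.7 54.3 55.1] c [478.4 -99.3]
caps 0 1 dist mm 54.4 dir -60.6
caps 0 2 dist mm 53.9 dir -121.4
caps 1 2 dist mm 54.9 dir 178.6
```

View pics/wEz.png

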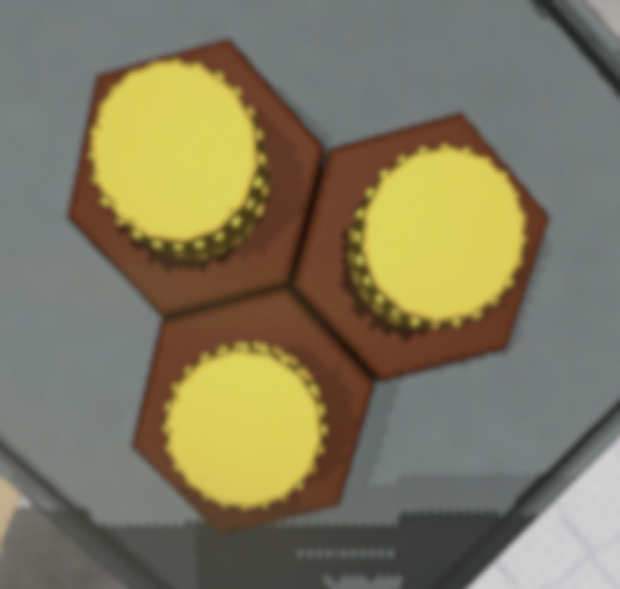

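The zoomed wrist view shows all three jars upright in the tray. Their faces meet at about (310,150), (230,305) and (335,330) in the zoom, with gaps of about 1 mm. The gripper is clear, so I'm handing in.

```bash
python3 -c "
from cell import sign_off
print(sign_off())"
```

```text
the job is handed in; nothing more can be done
None
```

I placed both bench jars in the tray next to the one already there. I gripped each by its cap, turned it to match the tray jar's faces, set it on the floor a few millimetres away, then slid it in until the faces touched.

- **Final check (wrist camera):** the job was handed in just after 20.8 s, with the gripper clear. All three jars are upright in a triangle with their flat faces together. Their turns agree to about 0.5° (59.25°, 59.25°, 58.75°), and the gaps look like about 1 mm.
- **Disagreement:** the cap centres measured 54–55 mm apart, but touching jars must be at least 56 mm apart. I take this as a small scale error in the camera measurement, because the jars' own widths also read 54–56 mm.
- **Forces:** the largest wrist force reported after any move was about 15 N, while pressing the first jar onto the tray floor.
- **Black-capped jar:** I never touched it.

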